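# Shear the top plate onto the press bed and lock it

### The arm

A 6-joint arm with a two-finger parallel gripper is mounted at the origin on the work surface. World frame = base frame: x ahead of the robot, y to its left, z up, the work surface at z = 0. Lengths are in m, angles in degrees, forces in N, time in s.
With the tool pointing down it reaches from about 0.325 to 0.775 m from the base axis. Payload 5.5 kg.
Tool frame: the origin (TCP) lies at the centre of the arm's flange, where the gripper is bolted on; the fingertips stand 182 mm ahead of it and the grasp point (between the pads) lies 163 mm ahead of it; z points along the fingers, y is the direction in which the jaws open and shut (so a half turn about z gives the same grasp; the last joint's range is limited). The gripper opens to 88 mm and grips with 3 to 60 N. Pads are 20 mm wide; open, the fingers measure 115 mm over their backs; the gripper's body (75 mm by 178 mm) begins 61 mm behind the grasp point.
Start: joints at [60.522, 5.22, 70.514, -0, 104.267, -3.249], TCP at [0.265, 0.538, 0.405] pointing down, gripper open.
Joint ranges: [-164.24, 164.24], [-49.07, 125.15], [9.68, 141.18], [-86.29, 266.29], [3.28, 154.24], [-151.56, 151.56]. Speed limits (degrees/s): [147.25, 147.25, 172.46, 180, 180, 180].

### API

Orientations are given as [roll, pitch, yaw] about the fixed x, y, z axes, in that order (R = Rz(yaw) Ry(pitch) Rx(roll)).
In Python, from station import r gives the robot as it stands. The module is installed in compiled form; this text tells all that it offers. Calls block until the motion is done:
- r.reach(position, orientation): joint-space move of the TCP to a pose.
- r.servo_line(position, rotation=None, speed=0.15): straight line of the TCP; rotation=None keeps the orientation; speed is the mean speed in m/s.
- r.move_joints(angles): joint-space move.
- r.let_go() and r.grab(squeeze=None): open the fingers fully, or close them until they stop; squeeze is the grip in N (None keeps the last).
- r.wait(seconds).
- r.inverse_kinematics(position, orientation): joint angles nearest the present ones, or None.
- r.sense(): the state.
- r.snapshot(name): name is "scene" or "top" or "wrist"; returns a dict with "frame" (420x560x3 uint8, red, green, blue), "fx", "fy", "cx", "cy" (pixels), "dist_coeffs" ([k1, k2, p1, p2, k3] as OpenCV has them; the pictures are not rectified), "R" (3x3) and "t" (3): a world point X has camera coordinates R X + t. Camera axes: x right, y down, z forward; pixel columns grow to the right and rows downward; lengths in m; the calibration is good to about 2 mm. A picture is of the moment at which its call begins. There is no depth.
A pose or a line that the arm cannot do raises r.IKError and nothing moves.
- r.hand_in(): hands the job in, once; it reports no verdict.
The state is a dict: "clock": time; "joints": joint angles; "joint_vel": joint speeds; "joint_torque": joint torques, N m; "tcp_pos": TCP position; "orientation": TCP orientation; "contact_force": force on the tool from outside, world axes, zero at the start; "torque": the same for the moment, N m; "opening": finger opening in m.
Only numpy, scipy, OpenCV 4.12 (cv2) and the standard library are available. Lean on these libraries where they do the work, as an engineer would, in place of code of your own. Each camera call takes 0.05 s, during which the arm holds its last target. There are 200 camera calls.

### The job

Slide the top aluminium plate sideways off its stack, without lifting it and without shifting the plates below, onto the steel bed beside it and between the rails. Keep pushing it against the cream rubber plunger until the plunger has gone all the way back and bottoms out, and hold it there for a second with a firm push of about 12 N (never over 17 N, the rubber stop would chip). Then swing the keeper arm round by its knob until it lies straight across the plate against its end stop, let go, and leave the other parts on the bench alone.

Things in the scene. Friction and masses are not known exactly. Their poses are not given: they have to be found in the camera images.
- fixture: Fixed steel fixture, base 130 (x) x 310 (y) x 12 mm. Origin on the bench surface; +y is the slide direction (stack towards bed), x is across. The stack's centre is at about y = -75 mm, on a pedestal 20 mm high. The flat bed beside it runs from y = -27 to +140 mm, 112 mm wide, top 48.5 mm above the bench: 1.5 mm lower than the top plate's underside.
- mouth (a point): Bed surface, mid-way between the rails where their straight part begins (fixture x = 0, y = -5 mm). The two rails, 5 mm high, guide the plate: 69 mm apart from here to y = +65 mm, with mouths flaring outward over the 20 mm towards the stack.
- pivot (a point): Vertical pivot of the keeper, at fixture x = +47, y = +40 mm, 61.5 mm above the bench.
- plate1_c (a point): Centre (half-way up) of the top plate, the one to move: loose aluminium plate 64 (x) x 80 (y, along the slide) x 10 mm, 0.11 to 0.2 kg, dark hole marks on top. Its axes are the fixture's within 0.05 rad. At the start this centre is 55 mm above the bench.
- plate2_c (a point): Centre of the second plate, same size, directly under the top one, 45 mm above the bench. It and the two below must stay where they are.
- plate3_c (a point): Centre of the third plate, same size, 35 mm above the bench.
- plate4_c (a point): Centre of the bottom plate, same size, 25 mm above the bench, lying on the pedestal.
- plunger: Cream hard rubber head 34 (x) x 10 x 10 mm in a dark steel stop block (44 x 26 x 18 mm high) fixed on the bed at a place that varies along y. Origin: centre of the face towards the stack. Pushed along +y it slides back under about 2 N of friction and stays where left; it bottoms out hard after 2 to 18 mm, how far can only be felt.
- plate1: The top plate as a whole: same axes as point plate1_c, origin at the centre of its underside.
- keeper_knob (a point): Middle of the keeper's upright round steel knob, 14 mm across, 26 mm high, 50 mm from the pivot; this point is half-way up, 82.5 mm above the bench. The flat arm under it is 14 mm wide and 6 mm thick, its underside 61.5 mm above the bench: it passes 3 mm over a plate lying on the bed.
- keeper (a joint): Angle of the keeper arm, clockwise seen from above. At 0 it points along the fixture's (+0.5, -0.866), out of the way; at its end stop, 2.094, it points to the fixture's -x, straight across the bed. Friction holds it where left; about 1 N at the knob turns it.
- bushing_a: Bystander: nickel bushing 28 mm across, 22 mm high, standing on the bench near the bed. Origin: centre of its underside.
- bushing_b: Bystander: the same, on the other side of the fixture.
- bracket: Bystander: rusty steel knee bracket, 110 mm long, 66 mm high. Origin: centre of its underside.
- leg_tube: Bystander: aluminium leg tube 260 mm long, 30 mm across, on two wooden feet. Origin: bench level, under its middle.
- wrench: Bystander: wrench lying on the bench.
- driver: Bystander: screwdriver lying on the bench.
Things that resemble listed ones, but are neither listed nor needed, are in the scene too. What is shaped like the plate1 but blue, brown or pink is not meant.

How it is judged (in metres and radians):
On the way, in this order (a step that is already met when the one before it is completed fails the run):
1. the top plate has been slid off the stack and lies flat on the bed (y of plate1 in the frame of fixture above -0.002 m and angle between plate1's own z axis and vertical below 0.06 rad), for 0.1 s.
2. the plate is held against the bottomed plunger with more than 8 N (contact force between plate1 and plunger above 8 N), for 0.4 s.
3. the keeper is swung across the plate (value of joint keeper above 1.92 rad), for 0.2 s.
At the end, for the whole second after the job is handed in: The keeper lies across the plate (within 10 degrees of its end stop); the top plate lies flat on the bed between the rails, at rest, its edge within 2.5 mm of the plunger's face; the three other plates are within 6 mm of where they were (value of joint keeper above 1.92 rad and y of plate1_c in the frame of plunger between -0.0425 and -0.037 m and x of plate1_c in the frame of fixture between -0.006 and 0.006 m and z of plate1 in the frame of fixture between 0.046 and 0.0505 m and angle between plate1's own z axis and vertical below 0.04 rad and angle between the y axis of plate1 and the y axis of fixture, either way round below 0.1 rad and linear speed of plate1 below 0.01 m/s and distance of each of plate2_c, plate3_c, plate4_c from where it was at the start of the episode below 0.006 m); the robot touches nothing.
It fails at once if the plate is pushed against the plunger with more than 17 N (contact force between plate1 and plunger above 17 N).
It fails at once if the top plate is lifted (centre more than 9 mm above its start height) (height (world z) of plate1_c above 0.064 m).
It fails at once if one of the lower plates is shifted by more than 6 mm (distance of any of plate2_c, plate3_c, plate4_c from where it was at the start of the episode above 0.006 m).
It fails at once if a bystander is moved by more than 15 mm (distance of any of bushing_a, bushing_b, bracket, leg_tube, wrench, driver from where it was at the start of the episode above 0.015 m).
It also fails if it takes over 72 s, if anything falls off the work surface, if the arm or the gripper's body presses on something with over 40 N, if the wrist force passes 120 N, or if a joint passes its speed limit or range.

## Working session

There is one attempt and no reset: what is moved stays moved. The work goes in short steps, each a Python script; the robot and the scene stay as the last script left them, time stands still between calls to the robot, and variables do not carry over. Pictures are saved under pics/ and viewed, about 8 in all and at most 12, crops included, and the job is handed in when it is done.

```bash
mkdir -p pics
cat > h.py <<'E'
import numpy as np, cv2
from station import r
def snap(n,f=None):
    s=r.snapshot(n)
    for k in("R","t"): s[k]=np.array(s[k])
    if f: cv2.imwrite("pics/"+f,cv2.cvtColor(s["frame"],cv2.COLOR_RGB2BGR))
    return s
def K(s): return np.array([[s["fx"],0,s["cx"]],[0,s["fy"],s["cy"]],[0,0,1.]])
def ray(s,uv,z):
    p=cv2.undistortPoints(np.array(uv,float).reshape(-1,1,2),K(s),np.array(s["dist_coeffs"],float)).reshape(-1,2)
    d=np.c_[p,np.ones(len(p))]@s["R"]; o=-s["R"].T@s["t"]
    return o+d*((z-o[2])/d[:,2])[:,None]
def proj(s,X):
    return cv2.projectPoints(np.array(X,float).reshape(-1,3),cv2.Rodrigues(s["R"])[0],s["t"],K(s),np.array(s["dist_coeffs"],float))[0].reshape(-1,2)
E
python3 - <<'E'
from h import *
import pickle
a=snap("top");b=snap("scene")
pickle.dump((a,b),open("s0.pkl","wb"))
for s,n in((a,"top0"),(b,"scene0")):
    cv2.imwrite(f"pics/{n}.png",cv2.resize(s["frame"][:,:,::-1],(800,600),interpolation=cv2.INTER_CUBIC))
    print(n,-s["R"].T@s["t"],s["R"][2],s["fx"])
print(r.sense())
E
```

```text
top0 [ 0.41719276 -0.00987892  1.29930335] [ 0.12580627  0.003473   -0.99204875] 492.0660286500563
scene0 [ 1.22822697 -0.57168855  0.70853968] [-0.62709963  0.51950192 -0.5803997 ] 415.8695162314608
{'clock': 0.1, 'joints': array([ 6.05227743e+01,  5.25847211e+00,  7.05742864e+01,  3.41363661e-04,
        1.04266164e+02, -3.24865107e+00]), 'joint_vel': array([-0.11142188, -0.12522181, -0.21480477, -0.05731356,  0.0130831 ,
        0.00653492]), 'joint_torque': array([ 2.32485443e-03, -4.47863245e+01, -4.07568312e+01,  6.99943118e-02,
        2.85055011e-02, -9.43362397e-05]), 'tcp_pos': array([0.26519891, 0.53826928, 0.40362988]), 'orientation': array([-1.79901255e+02, -5.93631437e-03,  1.53771504e+02]), 'contact_force': array([ 0.15032079, -0.29062005,  0.03211716]), 'torque': array([ 0.04350504,  0.01114389, -0.01857711]), 'opening': 0.08757847505903484}
```

View pics/top0.png

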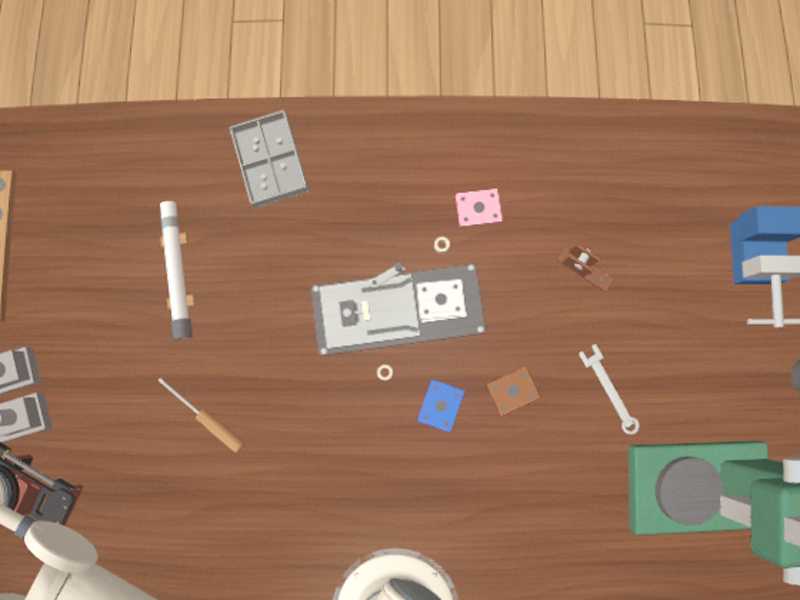

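View pics/scene0.png

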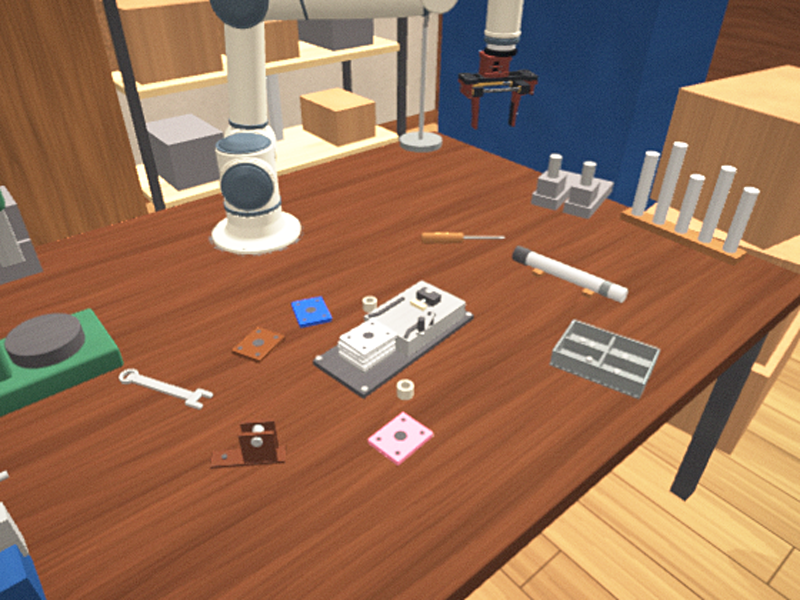

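Candidates for the top plate (top view, 800×600 picture): light aluminium plate on the stack in the fixture at (441,300); look-alikes are pink (479,207), blue (440,405) and brown (513,391), all lying on the bench. The one on the stack fits the description. The keeper knob is at (400,266) and the plunger at (365,311). The slide direction +y is image left, so the fixture is nearly aligned with the world. Next I'll take a close wrist view as the check.

Run:
```python
from h import *
import pickle
a,b=pickle.load(open("s0.pkl","rb"))
sc=np.array([[316,289],[471,267],[481,330],[323,351]])*.7
P=ray(a,sc,.014);print(P.round(4))
c=P.mean(0);d=(P[0]+P[3]-P[1]-P[2]);yaw=np.degrees(np.arctan2(-d[0],d[1]));print("c",c,"yaw",yaw)
# tool down, jaw axis along fixture x
for y in (90,-90):
    o=[180,0,yaw+y]
    print(y,r.inverse_kinematics([c[0],c[1],.42],o))
q=min((y for y in(90,-90)),key=lambda y:abs(r.inverse_kinematics([c[0],c[1],.42],[180,0,yaw+y])[5]))
r.reach([c[0]-.03,c[1],.42],[180,0,yaw+q])
w=snap("wrist");pickle.dump(w,open("w0.pkl","wb"))
cv2.imwrite("pics/w0.png",cv2.resize(w["frame"][:,:,::-1],(800,600),interpolation=cv2.INTER_CUBIC))
print(-w["R"].T@w["t"],w["R"],w["fx"]);s=r.sense();print(s["tcp_pos"],s["orientation"],s["clock"])
```

```text
[[ 0.5884  0.1449  0.014 ]
 [ 0.629  -0.1422  0.014 ]
 [ 0.512  -0.1589  0.014 ]
 [ 0.4739  0.1306  0.014 ]]
c [ 0.5508329  -0.00639892  0.014     ] yaw 7.766852935576352
90 [ -4.20414031  -2.16385033  76.46749115   0.         105.69635918
 -11.97099324]
-90 NoneTraceback (most recent call last):
  File "<stdin>", line 11, in <module>
  File "<stdin>", line 11, in <lambda>
TypeError: 'NoneType' object is not subscriptable
```

Run:
```python
from h import *
import pickle
r.reach([.53,-.006,.42],[180,0,97.77])
w=snap("wrist");pickle.dump(w,open("w0.pkl","wb"))
cv2.imwrite("pics/w0.png",cv2.resize(w["frame"][:,:,::-1],(800,600),interpolation=cv2.INTER_CUBIC))
print(-w["R"].T@w["t"],w["R"],w["fx"]);s=r.sense();print(s["tcp_pos"],s["orientation"],s["clock"])
```

```text
[0.51895912 0.07417716 0.40058392] [[ 9.90587162e-01  1.36880378e-01  9.14661304e-04]
 [ 1.30740011e-01 -9.48087168e-01  2.89892688e-01]
 [ 4.05477993e-02 -2.87044392e-01 -9.57058720e-01]] 371.416421059687
[ 0.53005739 -0.0051981   0.41995896] [-1.79997949e+02 -1.35157188e-02  9.78536510e+01] 2.3167
```

View pics/w0.png

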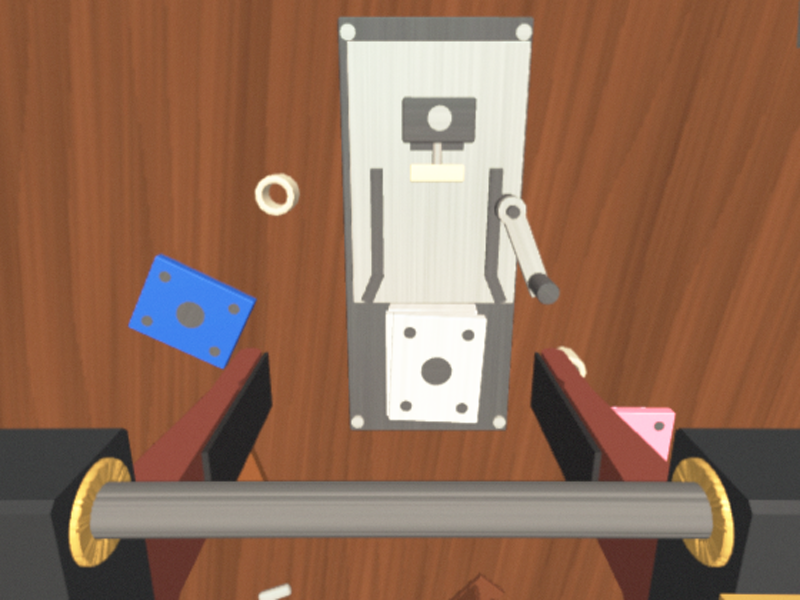

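Wrist view: the stack's top plate is light aluminium with dark holes, hole centre at (436,371), corners (392,311), (486,317), (477,423), (388,420). Bed corners are (348,41), (529,41), (514,303), (352,303). The plunger's front edge is at (410–464,182), the keeper pivot at (512,210), the knob top at (546,288). This confirms the choice.

Run:
```python
from h import *
import pickle
w=pickle.load(open("w0.pkl","rb"))
R=lambda p,z:ray(w,np.array(p)*.7,z)
bed=R([[348,41],[529,41],[514,303],[352,303]],.0485)[:,:2]
M=np.array([[-56,140],[56,140],[56,-27],[-56,-27]])/1e3
mb,mm=bed.mean(0),M.mean(0)
U,S,Vt=np.linalg.svd((M-mm).T@(bed-mb));Rf=(U@Vt).T
o=mb-Rf@mm;print("fix o",o,"yaw",np.degrees(np.arctan2(Rf[1,0],Rf[0,0])),"res mm",((bed-(M@Rf.T+o))*1e3).round(1).tolist())
F=lambda X:((X[:,:2]-o)@Rf*1e3).round(1).tolist()
print("screws",F(R([[348,32],[524,32],[499,422],[357,422]],.014)))
print("plate",F(R([[392,311],[486,317],[477,423],[388,420],[436,371]],.06)))
print("plunger edge",F(R([[410,182],[464,182]],.0585)))
print("pivot",F(R([[512,210]],.0685)),"knob",F(R([[546,288]],.0955)))
np.savez("fix.npz",o=o,Rf=Rf)
```

```text
fix o [ 0.55369717 -0.00999266] yaw 7.782206291483104 res mm [[1.4, -0.1], [-1.2, -0.3], [0.4, 0.3], [-0.6, 0.1]]
screws [[-57.6, 150.2], [58.7, 150.3], [58.4, -140.8], [-58.3, -140.9]]
plate [[-28.5, -28.8], [35.5, -33.0], [32.8, -114.4], [-31.6, -112.0], [2.3, -73.3]]
plunger edge [[-16.8, 57.1], [17.4, 57.1]]
pivot [[46.8, 40.9]] knob [[64.4, -1.9]]
```

```bash
cat >> h.py <<'E'
f=np.load("fix.npz");o,Rf=f["o"],f["Rf"];YAW=7.78
TZ=.182+.0545
def W(x,y,z): return [*(Rf@np.array([x,y])/1e3+o),z]
def st():
    s=r.sense();p=Rf.T@(s["tcp_pos"][:2]-o)*1e3;F=s["contact_force"]
    return p,s["tcp_pos"][2],Rf.T@F[:2],F[2],s["clock"]
def show(t=""):
    p,z,F,Fz,c=st();print(t,"tip xy",p.round(2),"z",round((z-.182)*1e3,2),"F",F.round(2),round(Fz,2),"t",round(c,2))
E
python3 - <<'E'
from h import *
r.grab(10)
r.reach(W(2,-145,TZ+.05),[180,0,YAW+90])
r.servo_line(W(2,-145,TZ),speed=.08); r.wait(.3); show("down")
for y in range(-140,-107,3):
    r.servo_line(W(2,y,TZ),speed=.03); show(y)
w=snap("wrist","w1.png")
t=snap("top"); cv2.imwrite("pics/t1.png",cv2.resize(t["frame"][160:270,200:360,::-1],(800,550),interpolation=cv2.INTER_CUBIC))
E
```

```text
down tip xy [   2.09 -145.09] z 55.04 F [-0.2  -0.01] 0.01 t 5.57
-140 tip xy [   2.01 -139.75] z 54.54 F [-0.49 -0.52] -0.44 t 5.88
-137 tip xy [   2.02 -136.82] z 54.49 F [1.04 0.14] -1.14 t 6.13
-134 tip xy [   2.01 -133.83] z 54.51 F [-0.53 -0.55] 1.63 t 6.38
-131 tip xy [   2.02 -130.82] z 54.54 F [ 0.41 -0.17] 0.66 t 6.63
-128 tip xy [   2.01 -127.84] z 54.51 F [-0.11  0.  ] -0.46 t 6.88
-125 tip xy [   2.02 -124.84] z 54.52 F [-0.5  -0.22] -0.55 t 7.13
-122 tip xy [   2.02 -121.81] z 54.52 F [ 0.2  -0.38] 0.48 t 7.38
-119 tip xy [   2.01 -118.8 ] z 54.51 F [ 0.88 -0.51] 0.16 t 7.63
-116 tip xy [   2.01 -115.81] z 54.51 F [0.35 0.18] 0.14 t 7.88
-113 tip xy [   2.03 -112.78] z 54.51 F [0.13 0.21] 0.22 t 8.13
-110 tip xy [   2.02 -109.79] z 54.51 F [ 0.89 -0.31] -0.03 t 8.38
```

View pics/w1.png

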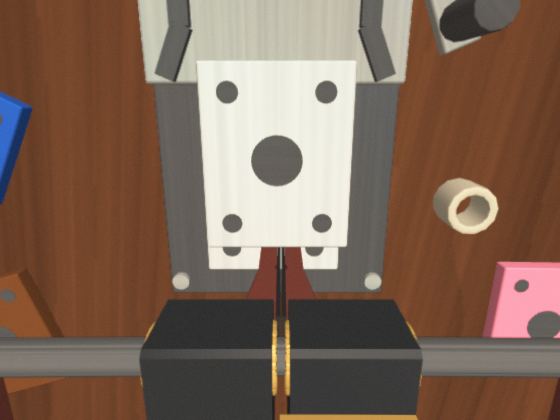

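The wrist view shows the top plate, corners about (197,62), (355,62), (347,246), (205,246), squared up and slid forward. The second plate is still visible underneath at (208–338,268). I'll keep pushing with force monitoring.

```bash
cat >> h.py <<'E'
def force(n=5):
    L=[]
    for _ in range(n): r.wait(.02);L.append(st()[2])
    return np.mean(L,0)
E
python3 - <<'E'
from h import *
y=-110
while y<-41:
    y+=5; x=2-(2*min(1,(y+110)/50))
    r.servo_line(W(x,y,TZ),speed=.04); show(y)
    p,z,F,Fz,c=st()
    if np.abs(F).max()>6: print("STOP");break
w=snap("wrist","w2.png")
E
```

```text
-105 tip xy [   1.81 -104.7 ] z 54.51 F [-0.72 -0.08] 0.35 t 8.76
-100 tip xy [  1.62 -99.69] z 54.53 F [-0.01  0.66] -0.31 t 9.03
-95 tip xy [  1.41 -94.69] z 54.52 F [-0.35 -0.02] -0.23 t 9.31
-90 tip xy [  1.2  -89.71] z 54.48 F [-0.36 -0.18] 0.18 t 9.58
-85 tip xy [  1.  -84.7] z 54.5 F [0.03 0.11] 0.47 t 9.86
-80 tip xy [  0.79 -79.72] z 54.45 F [ 0.07 -0.24] -0.61 t 10.13
-75 tip xy [  0.6  -74.73] z 54.52 F [-0.36 -0.36] -0.79 t 10.41
-70 tip xy [  0.4  -69.73] z 54.48 F [ 0.13 -0.48] 0.03 t 10.68
-65 tip xy [  0.22 -64.71] z 54.52 F [ 0.55 -0.09] -0.84 t 10.96
-60 tip xy [ -0.   -59.72] z 54.51 F [-0.09  0.22] -0.47 t 11.23
-55 tip xy [ 2.000e-02 -5.471e+01] z 54.5 F [-0.26 -0.22] -0.27 t 11.51
-50 tip xy [ 1.000e-02 -4.973e+01] z 54.52 F [ 0.76 -0.03] 0.51 t 11.78
-45 tip xy [ 3.00e-02 -4.47e+01] z 54.53 F [-0.32 -0.18] 0.63 t 12.06
-40 tip xy [ 1.000e-02 -3.973e+01] z 54.53 F [-0.7  -0.33] -0.69 t 12.33
```

View pics/w2.png

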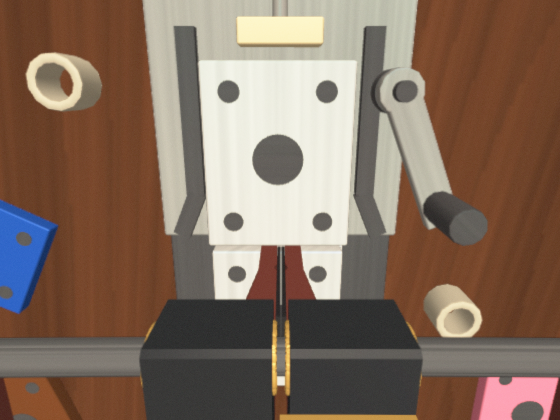

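The plate now lies between the rails with its front edge at row 62, just short of the plunger face at row 45. Now the slow force-guided push.

Run:
```python
from h import *
r.wait(.2);b=force(8)[1];print("bias",b)
y=-40.;log=[]
while y<0:
    f=-(force(4)[1]-b)
    log.append((round(y,2),round(float(st()[0][1]),2),round(float(f),1)))
    if f>11: break
    y+= .12 if f>7 else .2 if f>3.2 else .4
    r.servo_line(W(0,y,TZ),speed=.01)
print(log);show()
w=snap("wrist","w3.png")
```

```text
bias -0.041710352652285336
[(-40.0, -40.03, -0.1), (-39.6, -39.59, -0.1), (-39.2, -39.21, 0.3), (-38.8, -38.83, 0.7), (-38.4, -38.39, 0.8), (-38.0, -38.0, 0.5), (-37.6, -37.57, 0.5), (-37.2, -37.17, -0.0), (-36.8, -36.77, 0.7), (-36.4, -36.39, 0.0), (-36.0, -35.97, 0.6), (-35.6, -35.59, 0.3), (-35.2, -35.16, 0.2), (-34.8, -34.78, 0.7), (-34.4, -34.37, 0.4), (-34.0, -33.97, 0.1), (-33.6, -33.69, 2.1), (-33.2, -33.36, 2.4), (-32.8, -32.81, 3.1), (-32.4, -32.35, 2.3), (-32.0, -31.97, 2.2), (-31.6, -31.58, 2.6), (-31.2, -31.19, 2.3), (-30.8, -30.76, 2.3), (-30.4, -30.37, 2.6), (-30.0, -29.96, 3.0), (-29.6, -29.59, 2.3), (-29.2, -29.19, 1.9), (-28.8, -28.78, 2.5), (-28.4, -28.36, 2.7), (-28.0, -27.97, 2.3), (-27.6, -27.57, 2.4), (-27.2, -27.15, 2.3), (-26.8, -26.78, 2.6), (-26.4, -26.38, 2.5), (-26.0, -25.98, 2.4), (-25.6, -25.56, 2.3), (-25.2, -25.18, 2.6), (-24.8, -24.77, 2.5), (-24.4, -24.39, 2.6), (-24.0, -23.97, 3.0), (-23.6, -23.58, 2.4), (-23.2, -23.18, 2.4), (-22.8, -22.77, 2.6), (-22.4, -22.4, 2.8), (-22.0, -21.98, 2.1), (-21.6, -21.59, 2.5), (-21.2, -21.16, 2.7), (-20.8, -20.78, 2.4), (-20.4, -20.37, 2.5), (-20.0, -20.02, 2.8), (-19.6, -19.89, 5.1), (-19.4, -19.79, 5.8), (-19.2, -19.73, 6.0), (-19.0, -19.63, 7.0), (-18.88, -19.63, 7.5), (-18.76, -19.57, 7.3), (-18.64, -19.52, 8.0), (-18.52, -19.47, 8.3), (-18.4, -19.44, 8.6), (-18.28, -19.38, 8.6), (-18.16, -19.34, 9.2), (-18.04, -19.28, 9.7), (-17.92, -19.25, 9.4), (-17.8, -19.22, 9.9), (-17.68, -19.15, 10.6), (-17.56, -19.11, 10.9), (-17.44, -19.07, 11.3)]
 tip xy [ -0.05 -19.07] z 54.74 F [ -0.38 -11.42] 0.39 t 34.0
```

Run:
```python
from h import *
import pickle
r.servo_line(W(0,-17.2,TZ),speed=.01)
for i in range(4): print(force(6)); r.wait(.15)
show()
r.servo_line(W(0,-22,TZ),speed=.02)
r.servo_line(W(0,-35,TZ),speed=.06); print(force(4))
r.servo_line(W(0,-35,TZ+.05),speed=.1)
r.reach(W(60,-60,.34),[180,0,YAW+90]); r.let_go()
w=snap("wrist");pickle.dump(w,open("w4.pkl","wb"))
cv2.imwrite("pics/w4.png",cv2.resize(w["frame"][:,:,::-1],(800,600),interpolation=cv2.INTER_CUBIC));show()
```

```text
[ -0.1321792  -11.75998367]
[ -0.50178347 -11.91941233]
[ -0.38573625 -11.7450836 ]
[ -0.53229728 -12.02310475]
 tip xy [ -0.06 -18.96] z 54.78 F [ -1.41 -11.28] -0.41 t 35.3
[ 0.13869407 -0.45330905]
 tip xy [ 60.01 -59.99] z 158.0 F [ 0.71 -0.7 ] -0.49 t 38.63
```

View pics/w4.png

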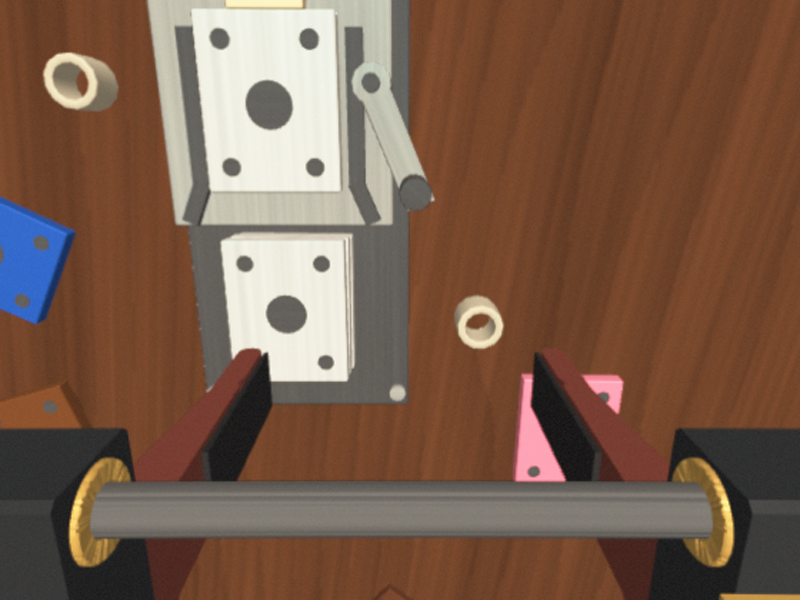

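Wrist view: plate 1 sits against the plunger at (265,8), between the rails, and the stack is still in place. The keeper pivot is at (371,82) and the knob top at (416,193).

```bash
cat > path.py <<'E'
from h import *
def pose(phi,phi0,z=.258):
    a=np.radians(phi)
    jaw=phi+90+40*(phi0-phi)/(phi0+178.5)
    return W(47+50*np.cos(a),40+50*np.sin(a),z),[180,0,YAW+jaw+90]
E
python3 - <<'E'
from path import *
import pickle
w=pickle.load(open("w4.pkl","rb"))
F=lambda u,z:(ray(w,np.array([u])*.7,z)[0][:2]-o)@Rf*1e3
k,p=F([416,193],.0955),F([371,82],.0685);d=k-np.array([47,40])
print(k,p,np.hypot(*d),np.degrees(np.arctan2(d[1],d[0])))
phi0=np.degrees(np.arctan2(d[1],d[0]))
for phi in np.linspace(phi0,-178.5,5): print(phi,r.inverse_kinematics(*pose(phi,phi0)))
for u in([193,10],[336,12],[340,191],[207,191]): print("plate",F(u,.0585).round(1))
for u in([222,242],[346,240],[348,380]): print("plate2",F(u,.05).round(1))
print("plunger",F([265,8],.0585))
E
```

```text
[66.47211892 -4.82341201] [46.92840492 40.66215642] 48.870253519926784 -66.51898239824968
-66.51898239824968 [ -3.76109461   9.55064701  80.69478692   0.          89.75456607
 -35.02211222]
-94.51423679868725 [ -4.59385644   6.06527068  84.49640166   0.          89.43832766
 -17.85961964]
-122.50949119912484 [-4.33530490e+00  2.43085248e+00  8.83107642e+01 -2.54444375e-14
  8.92583834e+01  3.94186302e-01]
-150.50474559956243 [-2.92127653e+00 -4.75016684e-01  9.12497956e+01 -2.54444375e-14
  8.92252211e+01  1.98034691e+01]
-178.5 [-6.36878727e-01 -1.84776280e+00  9.26039349e+01 -2.54444375e-14
  8.92438279e+01  4.00831213e+01]
plate [-31.7  70.8]
plate [31.4 70.3]
plate [30.5 -8. ]
plate [-34.2  -8.1]
plate2 [-32.3 -35. ]
plate2 [ 31.8 -33.9]
plate2 [  30.6 -113.6]
plunger [ 0.08646661 71.73481271]
```

Run:
```python
from path import *
import pickle
p0=-66.5
a,ori=pose(p0,p0); r.reach([*a[:2],.33],ori)
r.servo_line(a,speed=.1); r.grab(15); s=r.sense();print("opening",s["opening"]);show()
phi=p0;ok=s["opening"]>.009
while ok and phi>-178.5:
    phi=max(phi-5,-178.5)
    r.servo_line(*pose(phi,p0),speed=.05)
    F=st()[2]
    if np.hypot(*F)>15: print("F stop",phi);break
    if phi<-170 or int(phi)%4==0: show(round(phi,1))
r.wait(.4);show("end");print(r.sense()["opening"])
t=snap("top");pickle.dump(t,open("t5.pkl","wb"))
cv2.imwrite("pics/t5.png",cv2.resize(t["frame"][160:270,200:360,::-1],(800,550),interpolation=cv2.INTER_CUBIC))
```

```text
opening 0.013530315177700392
 tip xy [66.92 -5.91] z 75.98 F [-1.76 -0.51] -0.28 t 41.04
-76.5 tip xy [58.87 -8.77] z 75.99 F [ 2.63 -0.47] -1.7 t 41.54
-96.5 tip xy [41.27 -9.94] z 75.99 F [ 2.   -4.41] -0.04 t 42.54
-116.5 tip xy [24.74 -4.62] z 76.01 F [ 0.54 -3.36] -0.89 t 43.54
-136.5 tip xy [10.74  5.71] z 75.96 F [ 0.49 -1.52] -0.32 t 44.54
-156.5 tip xy [ 1.05 19.95] z 75.99 F [-0.86 -2.83] 0.33 t 45.54
-171.5 tip xy [-2.4  32.67] z 76.0 F [ 0.16 -2.58] 0.2 t 46.29
-176.5 tip xy [-2.95 36.95] z 76.01 F [-0.18 -2.33] 0.97 t 46.54
-178.5 tip xy [-2.98 38.57] z 76.02 F [-0.75 -2.71] 0.61 t 46.79
end tip xy [-2.98 38.66] z 76.02 F [ 0.22 -2.89] 0.35 t 47.19
0.013252837566892406
```

Run:
```python
from path import *
import pickle
for phi in(-179.5,-180.3,-181,-181.7):
    r.servo_line(*pose(phi,-66.5),speed=.02);f=force(3);print(phi,f)
    if np.hypot(*f)>6: break
r.let_go(); r.wait(.2); a=r.sense()["tcp_pos"]
r.servo_line([a[0],a[1],.34],speed=.12)
r.reach(W(0,-60,.38),[180,0,YAW+90]);r.wait(.2);show()
w=snap("wrist");pickle.dump(w,open("w6.pkl","wb"))
cv2.imwrite("pics/w6.png",cv2.resize(w["frame"][:,:,::-1],(800,600),interpolation=cv2.INTER_CUBIC))
```

```text
-179.5 [-0.14619793 -3.08829066]
-180.3 [-0.0877315  -3.48398221]
-181 [-0.16577736 -5.29214543]
-181.7 [ 0.19175813 -6.65279744]
 tip xy [ 4.000e-02 -5.951e+01] z 197.65 F [ 0.82 -0.42] 0.05 t 51.88
```

View pics/w6.png

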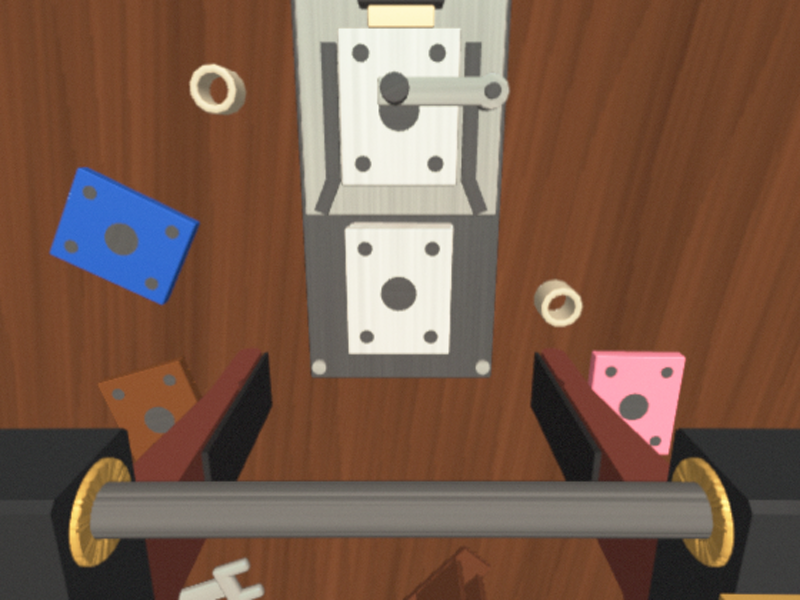

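The keeper lies straight across the plate, from the pivot at (492,92) to the knob at (395,88). The plate's front edge (row 28) is against the plunger's edge (row 26). The stack sits squarely in place and the gripper is clear, so I'm handing in.

```bash
python3 -c "
from station import r
print(r.hand_in(), r.sense()['clock'])"
```

```text
the job is handed in; nothing more can be done
the job is handed in; nothing more can be done
```

The job is done and handed in at about 52 s of the 72 s allowed; `hand_in()` gives no verdict.

- **Plate:** I slid the top plate off the stack with the closed fingers, onto the bed and between the rails. Plunger friction felt like about 2.4 N, and the plunger bottomed out after about 14 mm. I then held the push at about 12 N for just over a second; the highest averaged reading was 12.0 N.
- **Keeper:** I gripped the knob and swung the arm round to its end stop, where the side force rose from about 3 N to 6.7 N. Then I let go and moved clear.
- **Last checks:** The final wrist picture shows the keeper straight across the plate and the plate's edge touching the plunger to within about 1 mm. The plate is square and centred between the rails, and the lower plates look in place. The bushings near the fixture look undisturbed.
- **Less certain:**
  - The last look was by eye only. The lower plates and the bystanders were not measured against their starting positions.
  - The bracket, leg tube, wrench and screwdriver were not checked in a final overhead view.
  - My fit of the fixture's position is good to about 1 to 1.5 mm.

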